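# Turn the upside-down drip tray over against the bench panel

## Task

In the greenhouse, the narrow black drip tray in front of the raised galvanised panel lies upside down. Take it by the round lugs on its sides, push its far end up against the panel's front edge, and tip it up on end there and over, so that it ends lying flat and right way up (open side up) on top of the panel. Do not knock over or shift the potted seedling standing on the panel.

Things in the scene. Friction and masses are not known exactly. Their poses are not given: they have to be found in the camera images.
- tray_mid (a point): Centre (half-way up) of the loose black enamelled drip tray: 130 mm long (x), 48 wide (y), 20 high, 0.17 kg. z points out of its flat base: up now (upside down on the bench), down once righted. +x end faces the panel, 10 to 45 mm off, up to 15 degrees askew. Half-way up each long side, 50 mm from the centre towards the -x end, a round lug stands out 4 mm (56 mm over both).
- panel_edge (a point): Middle of the top front edge of the raised galvanised panel, a fixed flat slab 28 mm high on the bench, front face upright. x points level across its top, away from the tray (the way to push and tip); y runs along the edge; z up. The flat top reaches 240 mm along x and 170 mm each way along y. Pinched gently by its lugs, the tray swings on them as on an axle.
- seedling_mid (a point): Centre (half-way up) of a black pot with a seedling, 60 mm across, 52 mm high plus 15 mm of leaves, standing loose on the panel about 125 mm to one side of the edge's middle and 50 to 100 mm in from the edge; a clay pot of like size stands on the other side. z up.
Things that resemble listed ones, but are neither listed nor needed, are in the scene too. Of the things that look like the part that bears tray_mid, take the one that is farthest to the robot's right at the start.

How it is judged:
By the outcome, as a careful person would: the job done as asked, in the order asked, and still so for the second after the job is handed in, with the robot touching nothing.
It also fails if it takes over 45 s, if anything falls off the work surface, if the arm or the gripper's body presses on something with over 40 N, if the wrist force passes 120 N, or if a joint passes its speed limit or range.

## Robot

A 6-joint arm with a two-finger parallel gripper is mounted at the origin on the work surface. World frame = base frame: x ahead of the robot, y to its left, z up, the work surface at z = 0. Lengths are in mm, angles in rad, forces in N, time in s.
With the tool pointing down it reaches from about 350 to 975 mm from the base axis. Payload 7.1 kg.
Tool frame: the origin (TCP) lies midway between the tips of the shut fingers; the grasp point (between the pads) lies ctrl.tcp_to_grasp behind it (ctrl.tcp_to_grasp is the distance from the TCP to the grasp point, in mm); z points along the fingers, y is the direction in which the jaws open and shut (so a half turn about z gives the same grasp; the last joint's range is limited). The gripper opens to 88 mm and grips with 3 to 60 N. Pads are 20 mm wide; open, the fingers measure 115 mm over their backs; the gripper's body (75 mm by 178 mm) begins 61 mm behind the grasp point.
Start: joints at [-0.019, 0.423, 1.63, -0, 1.089, -0.019], TCP at [624.984, 0.026, 222.675] pointing down, gripper open.
Joint ranges: [-3, 3], [-0.9, 2.11], [0.09, 2.58], [-1.31, 4.45], [0.11, 2.69], [-2.54, 2.54]. Speed limits (rad/s): [2.39, 2.39, 3.01, 3.14, 3.14, 3.14].

## Interface

Orientations are given as a rotation vector (axis times angle).
In Python, from workcell import ctrl gives the robot as it stands.
- The arm moves only by the tool play_rows, never from a script. Its argument "increments" is text: rows parted by semicolons, each of 5 numbers parted by spaces: the opening, from 0 (shut) to 1 (fully open), then the shift along the world's x, y, z in m, then the turn about the world's z in degrees. A call has 1 to 20 rows; each row shifts and turns the commanded pose from where the row before left it; what a row does not reach is not made up. A row lasts 1/10 s, in which the tool goes at most 50 mm and 8.59 degrees, less where a joint would pass 70% of its speed; a pose out of reach is approached as far as the arm can. A call is refused whole if a number of a shift passes 0.05 or a number of a turn 8.59, either way. A call with a gripper value outside its range is refused whole. The fingers move at their own pace and stop on an object; the grip force is fixed at half the most. Time passes only in rows, so rows that do not move let the fingers close. It gives the time, the measured TCP pose, the force and the opening at its end, in the units of the state.
- ctrl.get_obs(): the state, without advancing time (a new reading comes with each control period).
- ctrl.get_image(name): name is "scene" or "side" or "wrist"; returns a dict with "img" (420x560x3 uint8, red, green, blue), "range_z" (420x560 float32, mm along the optical axis (not along the pixel's ray), 0 where there is no reading), "vertical_fov" (degrees; the focal length in pixels is half the picture's height over the tangent of half this angle, whatever the lens; pixels are square), "cx", "cy" (the principal point, pixels), "origin" and "attitude" of the camera in the world. Camera axes: x right, y down, z forward; pixel columns grow to the right and rows downward; lengths in mm; the calibration is good to about 2 mm. The wrist camera is an equidistant fisheye: a pixel r from the principal point sees the ray r / f radians off the axis. A picture is of the moment at which its call begins.
- ctrl.close_job(): hands the job in, once; it reports no verdict.
The state is a dict: "t": time; "qpos": joint angles; "qvel": joint speeds; "joint_torque": joint torques, N m; "ee_pos": TCP position; "orientation": TCP orientation; "ft_force": force on the tool from outside, world axes, zero at the start; "moment": the same for the moment, N m; "width": finger opening in mm.
Only numpy, scipy, OpenCV 4.12 (cv2) and the standard library are available. Lean on these libraries where they do the work, as an engineer would, in place of code of your own. Each camera call takes 0.05 s, during which the arm holds its last target. There are 200 camera calls.

## Working session

There is one attempt and no reset: what is moved stays moved. The work goes in short steps, Python scripts to look and compute and a tool call to move; the robot and the scene stay as the last step left them, time stands still between calls to the robot, and variables do not carry over. Pictures are saved under pics/ and viewed, on a budget of 10 in all, crops included, one or two more only if the job needs it, and the job is handed in when it is done.

Besides the shell and the picture viewer there is one more tool, called after ">>>" as a command line: name --argument value ..., lists and objects as JSON in quotes. play_rows: Moves the arm, as the interface text tells. Its arguments: {"type":"object","properties":{"increments":{"type":"string"}},"required":["increments"]}

```bash
mkdir -p pics; ls; cat > h.py <<'E'
import numpy as np,cv2
from workcell import ctrl
from scipy.spatial.transform import Rotation as R
def get(n):
    d=ctrl.get_image(n); return d
def att(d):
    a=np.array(d['attitude'],float)
    return a if a.shape==(3,3) else R.from_rotvec(a).as_matrix()
def rays(d,uv):
    uv=np.atleast_2d(uv).astype(float); f=210/np.tan(np.radians(d['vertical_fov']/2))
    x=uv[:,0]-d['cx'];y=uv[:,1]-d['cy']
    if d.get('n')=='wrist':
        r=np.hypot(x,y)+1e-9;t=r/f;v=np.c_[x/r*np.sin(t),y/r*np.sin(t),np.cos(t)]
    else: v=np.c_[x/f,y/f,np.ones_like(x)]
    return v@att(d).T
def plane(d,uv,z):
    v=rays(d,uv);o=np.array(d['origin']);return o+v*((z-o[2])/v[:,2])[:,None]
def depth(d,uv):
    uv=np.atleast_2d(uv); c=rays(d,uv); ax=att(d)[:,2]; zc=d['range_z'][uv[:,1].astype(int),uv[:,0].astype(int)]
    return np.array(d['origin'])+c*(zc/(c@ax))[:,None]
def save(d,p,crop=None,s=1):
    im=d['img'][:,:,::-1]
    if crop: im=im[crop[1]:crop[3],crop[0]:crop[2]]
    cv2.imwrite(p,cv2.resize(im,None,fx=s,fy=s))
E
python3 - <<'E'
from h import *
ims=[]
for n in ['scene','side','wrist']:
    d=get(n);ims.append(d['img']);print(n,d['vertical_fov'],d['cx'],d['cy'],d['origin'],d['attitude'])
save({'img':ims[0]},'pics/a.png');
cv2.imwrite('pics/b.png',cv2.resize(np.hstack(ims[1:])[:,:,::-1],(800,300)))
print(ctrl.get_obs(),ctrl.tcp_to_grasp)
E
```

```text
pics
scene 56.718222470722516 287.9318245102547 212.31809799828176 [907.84783099 296.32705711 709.20653651] [-1.51368079 -2.25393122  0.73664989]
side 46.6104689745371 279.14452933817165 211.39724958584307 [ 396.4344251  -651.80892961  483.86412051] [-2.0606981   0.16114437 -0.07055206]
wrist 65.70646984690485 280.3960863794836 212.7669308070802 [625.87102096  85.05879701 383.95588306] [ 2.83174889e+00  3.61169859e-04 -2.55244007e-03]
{'t': 0.15, 'qpos': array([-1.90052730e-02,  4.23685375e-01,  1.63050531e+00, -2.15467383e-05,
        1.08862312e+00, -1.89876839e-02]), 'qvel': array([-0.0005499 , -0.00428474, -0.00290721, -0.00215199,  0.0007769 ,
       -0.00024243]), 'joint_torque': array([ 9.52650989e-04, -5.44981134e+01, -2.73919362e+01,  6.45430083e-02,
        2.04369903e-02, -3.19723256e-05]), 'ee_pos': array([6.24558660e+02, 2.49000679e-02, 2.22071336e+02]), 'orientation': array([-2.22083698e+00, -2.22082014e+00,  1.35156721e-03]), 'ft_force': array([-0.4330676 , -1.11804719,  0.55202517]), 'moment': array([-0.02142593, -0.04937092, -0.02458836]), 'width': 87.79939895679767} 18.700000000000003
```

View pics/a.png

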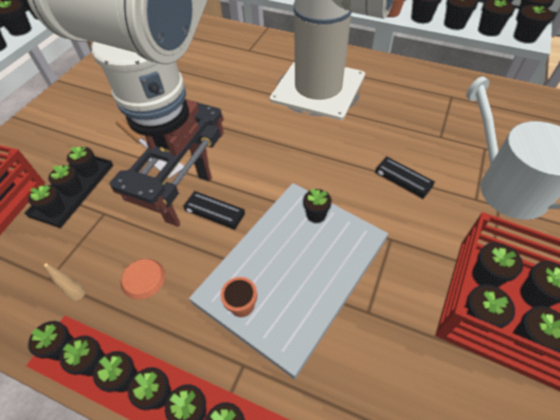

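View pics/b.png

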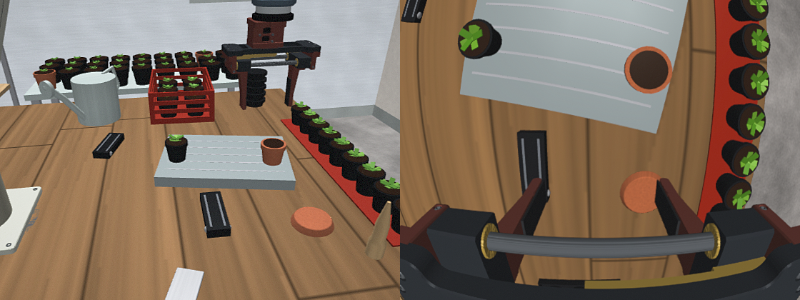

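```bash
cat >> h.py <<'E'
def cloud(n):
    d=get(n); d['n']=n
    v,u=np.mgrid[0:420,0:560]; uv=np.c_[u.ravel(),v.ravel()]
    P=depth(d,uv); P[d['range_z'].ravel()==0]=np.nan
    return d,P.reshape(420,560,3)
def blobs(d,P,m,amin=150):
    k,l,s,c=cv2.connectedComponentsWithStats(m.astype(np.uint8))
    for i in range(1,k):
        if s[i,4]<amin: continue
        yield i,l==i,c[i],s[i,4]
E
python3 - <<'E'
from h import *
for n in ['scene','side','wrist']:
    d,P=cloud(n); im=d['img'].astype(int); z=P[...,2]
    dark=(im.max(2)<75)&(z>8)&(z<32)
    print(n)
    for i,m,c,a in blobs(d,P,dark):
        q=P[m]; zt=np.median(q[:,2]); r=cv2.minAreaRect(q[:,:2].astype(np.float32)); print(' dark',c.round(),a,q.mean(0).round(),'z95',np.percentile(q[:,2],[5,50,95]).round(1),np.round(r[0],1),np.round(r[1],1),round(r[2],1))
    sat=im.max(2)-im.min(2)
    pan=(sat<40)&(im.max(2)>110)&(z>22)&(z<34)
    for i,m,c,a in blobs(d,P,pan,2000):
        q=P[m]; cs=cv2.boxPoints(cv2.minAreaRect(q[:,:2].astype(np.float32))); print(' panel',c.round(),a,np.percentile(q[:,2],[5,50,95]).round(1),cs.round(1).tolist())
    pot=(z>70)&(z<95)&(P[...,0]<800)&(P[...,1]>20)&(P[...,1]<450)
    for i,m,c,a in blobs(d,P,pot,60):
        q=P[m];print(' pot',c.round(),a,q.mean(0).round(),im[m].mean(0).round())
    if n=='wrist': save(d,'pics/c.png',(110,120,290,300),3)
E
```

```text
scene
 dark [ 74. 197.] 498 [ 592. -376.   14.] z95 [ 8.6 14.7 18.6] [ 573.3 -406. ] [201.2  93.3] 2.6
 dark [405. 178.] 676 [264. 310.  18.] z95 [10.4 19.5 21.6] [256.8 307.7] [127.3  49.9] 73.2
 dark [215. 210.] 810 [510. -55.  19.] z95 [11.2 19.3 21.5] [506.1 -61.5] [128.9  49.6] 88.5
 dark [ 54. 210.] 165 [ 643. -386.   20.] z95 [ 9.2 20.1 30.8] [ 642.2 -390.7] [23.8 49.6] 63.3
 panel [292. 277.] 17632 [25.9 27.9 29.8] [[380.0, 75.4000015258789], [712.9000244140625, 0.5], [765.9000244140625, 236.10000610351562], [433.0, 311.0]]
 pot [330.  75.] 212 [43. 49. 83.] [142. 137. 125.]
 pot [316. 202.] 612 [451. 158.  83.] [79. 92. 57.]
 pot [453. 302.] 180 [564. 447.  80.] [123.  44.  38.]
 pot [238. 295.] 1056 [689. 102.  80.] [114.  74.  60.]
side
 dark [357. 142.] 203 [776. 547.  22.] z95 [10.  22.9 30.5] [786.1 554. ] [79.5 45.2] 13.2
 dark [445. 199.] 687 [857. 197.  20.] z95 [ 9.3 20.2 30.9] [859.7 221.6] [ 23.2 297.9] 0.4
 dark [152. 202.] 693 [254. 292.  17.] z95 [10.  18.5 20.3] [254.9 304.4] [136.1  50.3] 73.1
 dark [488. 243.] 227 [858.  18.  20.] z95 [ 9.4 20.  31.1] [857.5
[... 1156 characters left out ...]
21.1] [506.4 -62.4] [131.   49.6] 88.1
 dark [458. 208.] 245 [857. -25.  21.] z95 [10.  20.8 30.9] [858.4 -27.1] [45.7 15.4] 68.2
 dark [452. 253.] 257 [859. -89.  21.] z95 [10.  21.3 30.8] [861.3 -90.6] [46.1 17.8] 55.3
 dark [445. 291.] 154 [ 863. -150.   19.] z95 [ 9.2 18.4 30.7] [ 862.7 -150.7] [30.2  8.7] 36.5
 dark [225. 396.] 341 [ 530. -364.   14.] z95 [ 8.5 13.8 18.2] [ 530.3 -363.6] [114.   18.9] 10.8
 panel [245.  79.] 40542 [26.7 28.  29.3] [[381.29998779296875, 76.0], [714.4000244140625, 1.7000000476837158], [764.0, 224.1999969482422], [430.8999938964844, 298.3999938964844]]
 pot [106.  54.] 2309 [452. 155.  83.] [58. 70. 34.]
 pot [347.  98.] 3496 [687. 100.  81.] [97. 63. 46.]
```

View pics/c.png

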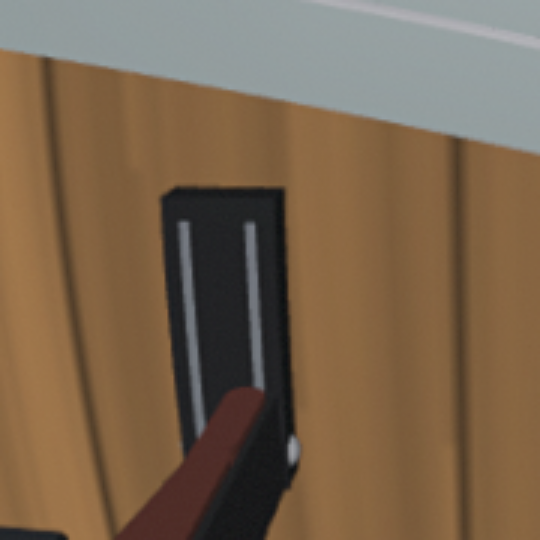

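Candidates were scene (215,210), at y≈-62, and scene (405,178), at y≈+308; the seedling flat at (74,197) is the wrong size. I choose (215,210), the farthest right. The crop shows the upside-down tray with its far end at (225,190) and a lug at (292,450), toward the robot's right.

>>> play_rows --increments "1 -.015 -.022 -.011 -.2;1 -.015 -.022 -.011 -.2;1 -.015 -.022 -.011 -.2;1 -.015 -.022 -.011 -.2;1 -.015 -.022 -.011 -.2;1 -.015 -.022 -.011 -.2;1 -.015 -.022 -.011 -.2;1 -.015 -.022 -.011 -.2;1 0 0 0 -.2;1 0 0 0 0"

```text
t: 1.3
ee_pos: [505.0, -176.2, 134.7]
orientation: [-2.258, -2.184, -0.0]
ft_force: [-0.0, 0.2, -0.0]
width: 87.9
```

```bash
python3 - <<'E'
from h import *
d,P=cloud('wrist'); im=d['img'].astype(int); z=P[...,2]
dark=(im.max(2)<75)&(z>8)&(z<32)
for i,m,c,a in blobs(d,P,dark):
    q=P[m]; q=q[q[:,2]>17]; r=cv2.minAreaRect(q[:,:2].astype(np.float32)); print(c.round(),a,q.mean(0).round(1),np.round(r[0],1),np.round(r[1],1),round(r[2],1))
lug=(im.max(2)>110)&(im.max(2)-im.min(2)<35)&(z>3)&(z<17)
for i,m,c,a in blobs(d,P,lug,6): print('lug',c.round(),a,np.median(P[m],0).round(1))
save(d,'pics/d.png'); o=ctrl.get_obs();print(o['ee_pos'],R.from_rotvec(o['orientation']).as_matrix()[:,1].round(3))
E
```

```text
[455.  13.] 540 [678.   10.3  21.7] [678.2  10.3] [ 2.5 71.7] 76.7
[276.  81.] 6932 [506.3 -63.6  20. ] [506.1 -62.5] [129.4  47.5] 88.2
[286. 367.] 410 [ 512.1 -371.3   17.8] [ 519.6 -368.8] [117.7  45.8] 25.5
[381. 372.] 274 [ 621.5 -387.    24.6] [ 619.9 -391.6] [36.6 10. ] 55.5
[340. 375.] 437 [ 570.4 -386.3   24.6] [ 572.4 -389.6] [47.6 20.7] 5.5
[291. 379.] 429 [ 511.4 -388.1   24.6] [ 511. -392.] [47.5 18.9] 0.4
lug [247. 136.] 31 [ 479.2 -110.7   14.7]
lug [306. 136.] 28 [ 530.2 -112.3   14.4]
lug [209. 269.] 2319 [ 430.9 -235.8    6.9]
[ 505.67734705 -175.83340492  135.07005341] [ 0.999 -0.032  0.001]
```

View pics/d.png

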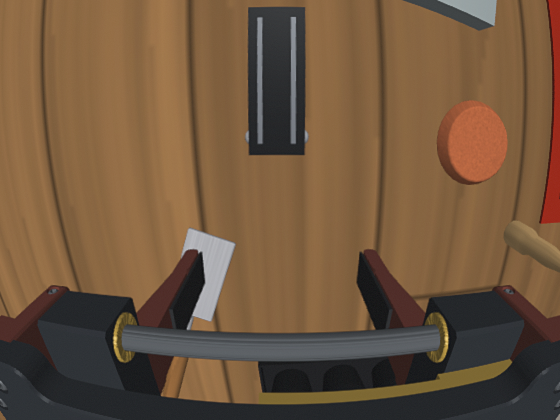

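Lugs show at (247,136) and (306,136), giving a lug centre of about (504.5,-112). The jaws are 88 mm apart and aligned.

>>> play_rows --increments "1 0 .016 -.016 0;1 0 .016 -.016 0;1 0 .016 -.016 0;1 0 .016 -.016 0;1 0 0 -.017 0;1 0 0 -.017 0;1 0 0 -.017 0;1 0 0 -.016 0;1 0 0 0 0;.6 0 0 0 0;.6 0 0 0 0;.6 0 0 0 0;.6 0 0 0 0;.6 0 0 0 0;.6 0 0 0 0;.6 0 0 0 0"

```text
t: 2.95
ee_pos: [505.2, -112.1, 4.2]
orientation: [2.256, 2.186, 0.0]
ft_force: [-1.1, 1.5, 5.8]
width: 54.2
```

>>> play_rows --increments ".6 0 0 0 0;.6 0 0 0 0;.6 0 0 0 0"

```text
t: 3.25
ee_pos: [505.2, -112.1, 4.2]
orientation: [2.256, 2.186, 0.0]
ft_force: [-2.4, 1.4, 5.9]
width: 54.1
```

```bash
python3 - <<'E'
from h import *
d,P=cloud('wrist'); w=d['img'][100:380,130:430]
e=get('side'); s=e['img'][200:360,200:400]
cv2.imwrite('pics/e.png',np.hstack([cv2.resize(w,(400,373)),cv2.resize(s,(400,373))])[:,:,::-1])
E
```

```text
(no output)
```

View pics/e.png

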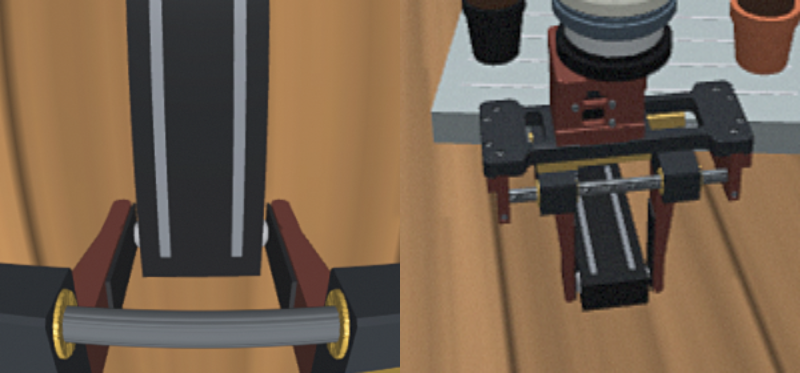

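The picture shows both lugs between the fingers, at crop (135,232) and (268,232), with no tray shift. Now I align it with the panel normal and push it in.

>>> play_rows --increments ".6 0 0 .001 0;.6 .002 .004 0 -1.36;.6 .002 .004 0 -1.36;.6 .002 .004 0 -1.36;.6 .002 .004 0 -1.36;.6 .002 .004 0 -1.36;.6 .002 .004 0 -1.36;.6 .002 .004 0 -1.36;.6 .002 .004 0 -1.36;.6 0 0 0 0"

```text
t: 4.35
ee_pos: [521.1, -79.7, 4.5]
orientation: [-2.453, -1.963, -0.0]
ft_force: [0.4, 1.1, -0.8]
width: 54.0
```

```bash
cat > t.py <<'E'
from h import *
import sys
M=np.array([547.4,37.7]);n=np.array([.22,.9755]);e=np.array([.9755,-.22])
for c in sys.argv[1:]:
    d,P=cloud(c); im=d['img'].astype(int); z=P[...,2]
    s=(P[...,:2]-M)@e; t=(P[...,:2]-M)@n
    m=(im.max(2)<75)&(abs(s)<45)&(t>-150)&(t<180)&(z>3)&(z<170)
    m&=~np.isnan(z)
    for i,b,c0,a in blobs(d,P,m,200):
        q=np.c_[t[b],s[b],z[b]]; print(c,c0.round(),a,'t,s,z lo/hi',np.percentile(q,[1,99],0).round(1).tolist())
        if len(q)>400:
            r=cv2.minAreaRect(P[b][:,:2].astype(np.float32)); print(np.round(r[0],1),np.round(r[1],1),r[2])
o=ctrl.get_obs(); p=o['ee_pos'];print('tcp t,s,z',(p[:2]-M)@n,(p[:2]-M)@e,p[2],'yaw',np.degrees(np.arctan2(*R.from_rotvec(o['orientation']).as_matrix()[:2,1][::-1])))
E
python3 t.py wrist
```

```text
wrist [276. 179.] 22824 t,s,z lo/hi [[-133.4, -27.1, 18.4], [-6.8, 23.7, 59.8]]
[529.6 -30.7] [130.5  53.3] 78.0041275024414
wrist [342. 301.] 1155 t,s,z lo/hi [[-128.2, 22.9, 8.4], [-91.3, 30.2, 97.1]]
[551.4 -74.4] [12.  39.4] 3.5546183586120605
wrist [219. 381.] 14840 t,s,z lo/hi [[-124.0, -44.6, 82.2], [-85.7, 43.5, 126.6]]
[519.9 -71.2] [47.2 90.7] 69.4941177368164
wrist [407. 343.] 5198 t,s,z lo/hi [[-128.0, 29.3, 76.9], [-85.5, 44.8, 109.4]]
[553.3 -71.1] [48.2 23.6] 51.95646286010742
tcp t,s,z -120.48256966312158 0.08863723774460765 4.566286168779195 yaw -12.638947207320172
```

>>> play_rows --increments ".6 .0004 .002 0 0;.6 .0004 .002 0 0;.6 .0004 .002 0 0;.6 .0002 .001 0 0;.6 0 0 0 0"

```text
t: 4.9
ee_pos: [522.3, -72.8, 4.7]
orientation: [-2.453, -1.963, 0.0]
ft_force: [0.7, 0.2, -1.7]
width: 53.8
```

>>> play_rows --increments ".6 .0004 .002 0 0;.6 .0002 .001 0 0;.6 0 0 0 0"

```text
t: 5.2
ee_pos: [521.9, -72.2, 4.5]
orientation: [2.452, 1.963, -0.005]
ft_force: [-4.0, -18.7, -1.8]
width: 54.2
```

Contact with the panel is felt (about 19 N). Next I work out the tipping arc.

```bash
python3 - <<'E'
import numpy as np
r=np.radians
def show(L,n0):
    L=np.array(L); D=np.diff(L,axis=0); print(n0); 
    for a,d in zip(L[1:],D): print(a.round(1),'dx %.1f dy %.1f dz %.1f'%(.22*d[0],.9755*d[0],d[1]))
A=[(-112.6,4.5)]+[(-115*np.cos(r(a))-10*np.sin(r(a))+1,10*np.cos(r(a))+115*np.sin(r(a))-5.5) for a in np.arange(0,91,7.5)]
B=[A[-1]]+[(-10*np.cos(r(a))+87*np.sin(r(a))+.5,28+10*np.sin(r(a))+87*np.cos(r(a))-5.5) for a in np.arange(10,91,10)]
show(A,'A');show(B,'B')
E
```

```text
A
[-114.     4.5] dx -0.3 dy -1.4 dz 0.0
[-114.3   19.4] dx -0.1 dy -0.3 dz 14.9
[-112.7   33.9] dx 0.4 dy 1.6 dz 14.5
[-109.1   47.7] dx 0.8 dy 3.5 dz 13.8
[-103.6   60.7] dx 1.2 dy 5.3 dz 12.9
[-96.3  72.4] dx 1.6 dy 7.1 dz 11.8
[-87.4  82.9] dx 2.0 dy 8.7 dz 10.4
[-76.9  91.8] dx 2.3 dy 10.2 dz 8.9
[-65.2  99.1] dx 2.6 dy 11.5 dz 7.3
[-52.2 104.6] dx 2.8 dy 12.6 dz 5.5
[-38.4 108.2] dx 3.0 dy 13.5 dz 3.6
[-23.9 109.8] dx 3.2 dy 14.1 dz 1.7
[ -9.  109.5] dx 3.3 dy 14.6 dz -0.3
B
[  5.8 109.9] dx 3.2 dy 14.4 dz 0.4
[ 20.9 107.7] dx 3.3 dy 14.7 dz -2.2
[ 35.3 102.8] dx 3.2 dy 14.1 dz -4.8
[48.8 95.6] dx 3.0 dy 13.1 dz -7.3
[60.7 86.1] dx 2.6 dy 11.7 dz -9.5
[70.8 74.7] dx 2.2 dy 9.9 dz -11.4
[78.8 61.7] dx 1.8 dy 7.8 dz -13.0
[84.4 47.5] dx 1.2 dy 5.5 dz -14.2
[87.5 32.5] dx 0.7 dy 3.0 dz -15.0
```

>>> play_rows --increments ".6 -.0003 -.0014 0 0;.6 0 -.0002 .0075 0;.6 0 -.0001 .0075 0;.6 .0002 .0008 .0073 0;.6 .0002 .0008 .0072 0;.6 .0004 .0017 .0069 0;.6 .0004 .0018 .0069 0;.6 .0006 .0026 .0065 0;.6 .0006 .0027 .0064 0;.6 .0008 .0035 .0059 0;.6 .0008 .0036 .0059 0;.6 .001 .0043 .0052 0;.6 .001 .0044 .0052 0;.6 0 0 0 0"

```text
t: 6.6
ee_pos: [529.3, -44.9, 83.8]
orientation: [2.452, 1.963, 0.002]
ft_force: [0.3, 0.5, -1.1]
width: 54.2
```

```bash
python3 t.py; python3 - <<'E'
from h import *
e=get('side'); s=e['img'][150:360,180:440]
w=get('wrist')['img']
cv2.imwrite('pics/f.png',np.hstack([cv2.resize(w,(400,300)),cv2.resize(s,(400,300))])[:,:,::-1])
E
```

```text
tcp t,s,z -84.5348508499325 0.5073384520703091 83.77756321456833 yaw -12.644124061847466
```

View pics/f.png

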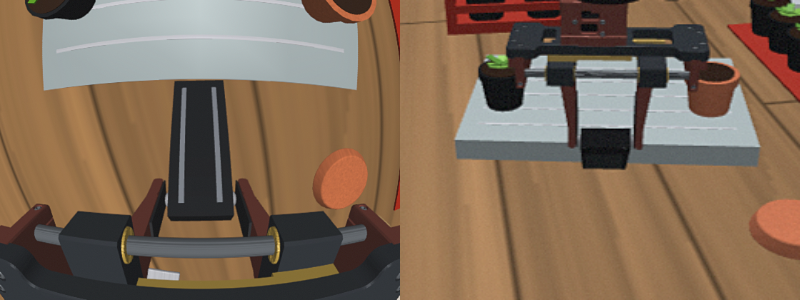

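The left wrist view shows the tray still held, with its far end at the panel edge at (200,82). I'll check its tilt from the depth.

```bash
cat > s.py <<'E'
from h import *
M=np.array([547.4,37.7]);n=np.array([.22,.9755]);e=np.array([.9755,-.22])
d,P=cloud('wrist'); im=d['img'].astype(int)
s=(P[...,:2]-M)@e; t=(P[...,:2]-M)@n; z=P[...,2]
m=(im.max(2)<75)&(abs(s)<20)&(t>-140)&(t<180)&(z<135)
k,l,st,c=cv2.connectedComponentsWithStats(m.astype(np.uint8)); b=l==(1+st[1:,4].argmax())
b&=~np.isnan(z)
T,Z=t[b],z[b]
order=np.argsort(T)
for q in np.array_split(order,8): print(np.median(T[q]).round(1),np.median(Z[q]).round(1),end=' | ')
print('\ns range',np.percentile(s[b],[1,99]),'t range',np.percentile(T,[1,99]))
E
python3 s.py
```

```text
-91.0 103.1 | -84.0 97.9 | -74.7 88.7 | -64.7 78.9 | -53.8 68.0 | -41.3 55.7 | -26.9 40.7 | -8.7 23.0 | 
s range [-19.67075624  19.649133  ] t range [-101.89556332   -1.20767392]
```

The tilt is 45°, as planned. Continuing to upright.

>>> play_rows --increments ".6 .0011 .0051 .0045 0;.6 .0012 .0051 .0044 0;.6 .0013 .0057 .0037 0;.6 .0013 .0058 .0036 0;.6 .0014 .0063 .0028 0;.6 .0014 .0063 .0027 0;.6 .0015 .0067 .0018 0;.6 .0015 .0068 .0018 0;.6 .0016 .007 .0009 0;.6 .0016 .0071 .0008 0;.6 .0016 .0073 -.0001 0;.6 .0017 .0073 -.0002 0;.6 0 0 0 0"

```text
t: 8.05
ee_pos: [546.3, 32.0, 110.0]
orientation: [2.452, 1.963, 0.001]
ft_force: [-0.0, 0.6, 5.6]
width: 53.8
```

```bash
python3 t.py;python3 s.py; python3 - <<'E'
from h import *
e=get('side'); s=e['img'][120:330,180:440]
w=get('wrist')['img']
cv2.imwrite('pics/g.png',np.hstack([cv2.resize(w,(400,300)),cv2.resize(s,(400,300))])[:,:,::-1])
E
```

```text
tcp t,s,z -5.7848594595943705 0.20645048019553464 110.01917246998504 yaw -12.63799424160412
-18.4 130.0 | -11.8 130.1 | -5.5 130.3 | -2.0 121.9 | -1.4 114.3 | -1.0 99.5 | -0.4 77.7 | 0.4 47.7 | 
s range [-19.63991666  19.63863267] t range [-21.1121865    1.04369119]
```

View pics/g.png

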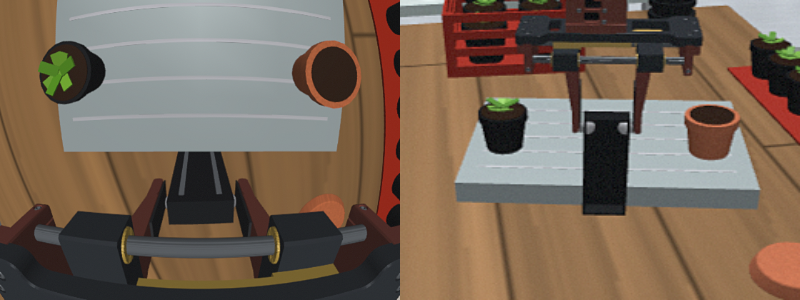

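The tray stands upright against the panel's front edge (side view: top at (607,115), foot at (605,212)). Now tipping it over the edge.

>>> play_rows --increments ".6 .0016 .0072 .0006 0;.6 .0016 .0072 .0003 0;.6 .0016 .0073 -.001 0;.6 .0017 .0074 -.0012 0;.6 .0016 .007 -.0024 0;.6 .0016 .0071 -.0024 0;.6 .0015 .0065 -.0036 0;.6 .0015 .0066 -.0037 0;.6 .0013 .0058 -.0047 0;.6 .0013 .0059 -.0048 0;.6 0 0 0 0"

```text
t: 9.3
ee_pos: [561.0, 99.6, 86.1]
orientation: [-2.452, -1.963, 0.001]
ft_force: [0.1, 0.4, -0.5]
width: 52.7
```

```bash
python3 t.py; python3 - <<'E'
from h import *
M=np.array([547.4,37.7]);n=np.array([.22,.9755]);e=np.array([.9755,-.22])
for c in ['side','scene']:
    d,P=cloud(c); im=d['img'].astype(int)
    s=(P[...,:2]-M)@e; t=(P[...,:2]-M)@n; z=P[...,2]
    m=(im.max(2)<75)&(abs(s)<24)&(t>-60)&(t<120)&(z<120)&(z>2)
    T,Z=t[m],z[m]; o=np.argsort(T)
    print(c,m.sum(),[(np.median(T[q]).round(),np.median(Z[q]).round()) for q in np.array_split(o,10)])
    if c=='side': save(d,'pics/h.png',(180,120,440,330),2)
E
```

```text
tcp t,s,z 63.40971160606524 -0.3773717670300359 86.1171799746849 yaw -12.642111166961989
side 1248 [(np.float64(-59.0), np.float64(40.0)), (np.float64(-57.0), np.float64(41.0)), (np.float64(-54.0), np.float64(44.0)), (np.float64(-18.0), np.float64(32.0)), (np.float64(-5.0), np.float64(32.0)), (np.float64(10.0), np.float64(32.0)), (np.float64(26.0), np.float64(31.0)), (np.float64(43.0), np.float64(31.0)), (np.float64(62.0), np.float64(31.0)), (np.float64(70.0), np.float64(41.0))]
scene 234 [(np.float64(39.0), np.float64(32.0)), (np.float64(44.0), np.float64(34.0)), (np.float64(47.0), np.float64(32.0)), (np.float64(51.0), np.float64(33.0)), (np.float64(56.0), np.float64(33.0)), (np.float64(61.0), np.float64(32.0)), (np.float64(71.0), np.float64(48.0)), (np.float64(72.0), np.float64(43.0)), (np.float64(73.0), np.float64(44.0)), (np.float64(73.0), np.float64(42.0))]
```

View pics/h.png

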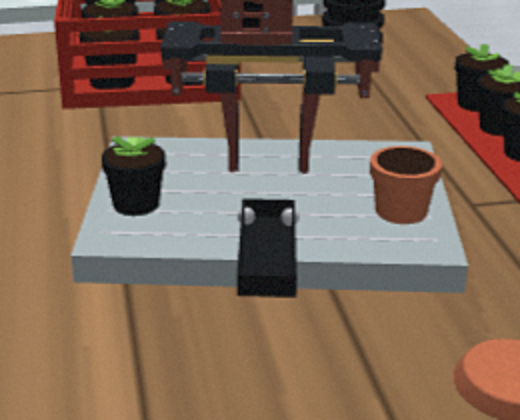

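The tray slipped from the light pinch and fell over the edge. It is now open side up on the panel with about 57 mm overhanging in front, and both pots are in place. I'll re-grip the lugs and draw it fully on. First I measure the lugs.

```bash
python3 - <<'E'
from h import *
M=np.array([547.4,37.7]);n=np.array([.22,.9755]);e=np.array([.9755,-.22])
for c in ['side','wrist','scene']:
    d,P=cloud(c); im=d['img'].astype(int)
    s=(P[...,:2]-M)@e; t=(P[...,:2]-M)@n; z=P[...,2]
    m=(im.max(2)<75)&(abs(s)<35)&(t>-75)&(t<90)&(z<52)&(z>34)
    if m.sum(): q=np.c_[t[m],s[m],z[m]]; print(c,m.sum(),np.percentile(q,[1,50,99],0).round(1).tolist())
    l=(im.max(2)>90)&(im.max(2)-im.min(2)<35)&(abs(s)<35)&(abs(s)>20)&(t>-60)&(t<90)&(z<46)&(z>34)
    for i,b,c0,a in blobs(d,P,l,5): print('lug',c0.round(),a,np.median(t[b]).round(1),np.median(s[b]).round(1),np.median(z[b]).round(1))
E
```

```text
side 546 [[-61.1, -22.7, 34.0], [40.7, -0.7, 40.4], [70.2, 23.4, 51.6]]
lug [299. 226.] 6 53.9 -26.1 43.7
lug [328. 227.] 8 50.5 26.7 44.1
lug [325. 228.] 5 49.9 20.5 42.1
wrist 2714 [[-57.1, -22.7, 34.1], [51.9, 0.6, 45.5], [73.5, 24.6, 51.9]]
lug [310. 238.] 12 64.9 20.9 44.6
lug [242. 244.] 32 60.6 -25.5 44.7
lug [319. 244.] 27 60.3 27.3 44.4
scene 136 [[38.1, -22.6, 34.3], [71.7, 7.7, 44.6], [73.6, 24.7, 50.6]]
lug [274. 238.] 8 62.8 -20.7 43.5
lug [259. 254.] 21 60.0 25.6 42.2
```

>>> play_rows --increments "1 0 0 0 0;1 0 0 0 0;1 0 0 0 0;1 0 -.005 0 0;1 0 0 -.013 0;1 0 0 -.013 0;1 0 0 -.013 0;1 0 0 -.013 0;1 0 0 0 0;.4 0 0 0 0;.4 0 0 0 0;.4 0 0 0 0;.4 0 0 0 0;.4 0 0 0 0;.4 0 0 0 0;.4 0 0 0 0"

```text
t: 11.15
ee_pos: [561.5, 94.1, 35.3]
orientation: [2.453, 1.962, 0.001]
ft_force: [-0.3, -0.2, 4.4]
width: 54.3
```

```bash
python3 t.py
```

```text
tcp t,s,z 58.11630107784166 1.3406485115189322 35.3273808697835 yaw -12.682756716650427
```

>>> play_rows --increments ".4 .0015 .0067 0 0;.4 .0015 .0067 0 0;.4 .0015 .0067 0 0;.4 .0015 .0067 0 0;.4 .0015 .0067 0 0;.4 .0015 .0067 0 0;.4 .0015 .0067 0 0;.4 .0015 .0067 0 0;.4 .0015 .0067 0 0;.4 .0015 .0067 0 0;.4 .0015 .0067 0 0;.4 .0015 .0067 0 0;.4 0 0 0 0"

```text
t: 12.45
ee_pos: [579.6, 175.0, 35.3]
orientation: [2.453, 1.963, 0.001]
ft_force: [-1.0, 1.7, 4.7]
width: 54.3
```

```bash
python3 - <<'E'
from h import *
d=get('side');save(d,'pics/i.png',(180,120,440,330),2)
E
python3 t.py wrist | grep -v '\[4' 
```

```text
wrist [269. 343.] 38338 t,s,z lo/hi [[39.7, -44.1, 29.9], [175.5, 43.9, 157.1]]
[570.2 139.1] [145.  90.] 77.22213745117188
tcp t,s,z 141.03203978118992 1.2441365644561717 35.308660480674966 yaw -12.677542690904652
```

View pics/i.png

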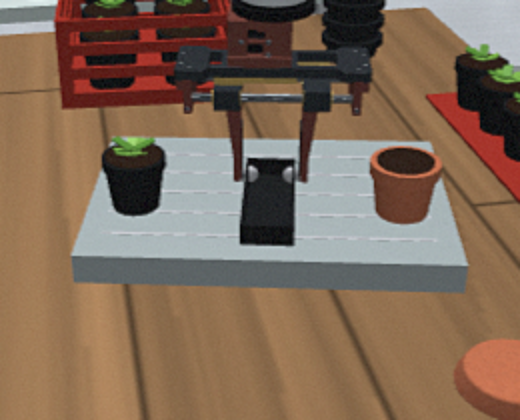

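The tray lies wholly on the panel (crop (242,160) to (295,243)), open side up, with the pots unmoved. Releasing and retreating upwards.

>>> play_rows --increments "1 0 0 0 0;1 0 0 0 0;1 0 0 0 0;1 0 0 0 0;1 0 0 0 0;1 0 0 .01 0;1 0 0 .02 0;1 0 0 .03 0;1 0 0 .03 0;1 0 0 .03 0;1 0 0 .03 0;1 0 0 0 0;1 0 0 0 0"

```text
t: 13.85
ee_pos: [579.5, 174.5, 186.0]
orientation: [2.453, 1.962, 0.003]
ft_force: [0.7, 0.3, -0.6]
width: 88.0
```

```bash
python3 - <<'E'
from h import *
M=np.array([547.4,37.7]);n=np.array([.22,.9755]);e=np.array([.9755,-.22])
for c in ['scene','side','wrist']:
    d,P=cloud(c); im=d['img'].astype(int)
    s=(P[...,:2]-M)@e; t=(P[...,:2]-M)@n; z=P[...,2]
    m=(im.max(2)<75)&(abs(s)<35)&(t>-20)&(t<200)&(z<60)&(z>27)
    q=np.c_[t[m],s[m],z[m]]; print(c,m.sum(),np.percentile(q,[1,99],0).round(1).tolist())
    for a in (45,75,105,135,152):
        k=m&(abs(t-a)<4)&(abs(s)<12); print(a,np.median(z[k]).round(1) if k.any() else None,end=' ')
    pot=(z>70)&(z<95)&(P[...,1]>60)&(P[...,1]<200)&(abs(s)<160)&(abs(s)>80)
    for i,b,c0,a in blobs(d,P,pot,60): print(' pot',P[b].mean(0).round())
    if c=='scene': save(d,'pics/j.png',(150,150,430,400),2)
E
```

```text
scene 1327 [[28.2, -22.3, 28.4], [155.7, 25.1, 49.7]]
45 31.1 75 30.9 105 30.8 135 31.0 152 46.4  pot [458. 171.  79.]
 pot [689. 102.  80.]
side 1036 [[22.3, -23.2, 28.3], [154.2, 22.6, 48.1]]
45 None 75 30.0 105 30.2 135 30.0 152 37.7  pot [445. 146.  81.]
 pot [685.  91.  78.]
wrist 5439 [[28.5, -22.1, 29.3], [156.9, 24.5, 48.8]]
45 30.7 75 30.8 105 30.8 135 30.7 152 47.2  pot [451. 161.  83.]
 pot [689. 106.  80.]
```

View pics/j.png

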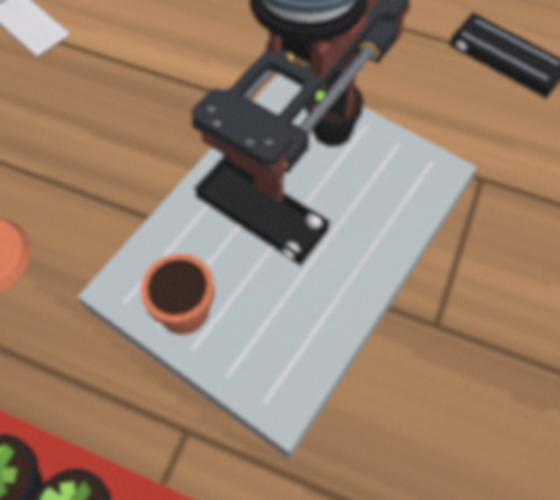

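The tray lies flat and open side up at t = 28 to 156 mm in from the edge (floor z≈31, rim 48). In the side view both pots read exactly where they did at the start. Handing in.

```bash
python3 -c "
from workcell import ctrl;print(ctrl.close_job())"
```

```text
the job is handed in; nothing more can be done
None
```

The tray is lying flat and open side up on top of the panel, and the job was handed in at about 14 s. I took the right-hand tray by its lugs, squared it to the panel and pushed its far end against the front edge until I felt about 19 N. I tipped it to 45° and then upright there, and took it over the edge.

**Slip:** partway over, the light pinch let go and the tray dropped the rest of the way by itself. It landed open side up on the panel with about 57 mm overhanging the front. I gripped the lugs again, drew it about 82 mm further in and let go.

**Tray:** the last checks from the depth images put it 28 to 156 mm in from the edge. Its inner floor was level at about 31 mm and its rim at about 48 mm. The gripper was open and clear, about 150 mm above where it let go.

**Seedling:** the side camera puts both pots exactly where they were at the start. The scene camera (458, 171 against 451, 158) and the wrist camera (451, 161 against 452, 155) disagreed on the seedling. I put that down to the gripper partly hiding the pot and the changed viewpoint, and did not check further.

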